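# Trap a plywood block between push-push bench stops for sanding

## Robot

A 7-joint arm with a two-finger parallel gripper is mounted at the origin on a cart in front of the work surface, level with it; the furniture and walls round the work are solid. World frame = base frame: x ahead of the robot, y to its left, z up, the work surface at z = 0. Lengths are in m, angles in rad, forces in N, time in s.
With the tool pointing down it reaches from about 0.425 to 0.825 m from the base axis. Payload 3.6 kg.
Tool frame: the origin (TCP) lies midway between the tips of the shut fingers; the grasp point (between the pads) lies 19 mm behind it (ctrl.grasp_offset is the distance from the TCP to the grasp point, in m); z points along the fingers, x is the direction in which the jaws open and shut, and the axes are right-handed (so a half turn about z gives the same grasp; the last joint's range is limited). The gripper opens to 93 mm and grips with 3 to 60 N. Pads are 15 mm wide; open, the fingers measure 128 mm over their backs; the gripper's body (75 mm by 188 mm) begins 65 mm behind the grasp point.
Start: joints at [1.192, 0.615, -0.013, 1.423, 0.008, 1.103, -0.04], TCP at [0.225, -0.61, 0.219] pointing down, gripper open.
Joint ranges: [-3.12, 3.12], [-0.3, 2.06], [-1.34, 1.32], [0.26, 2.42], [-1.36, 4.5], [0.01, 1.98], [-2.84, 2.84]. Speed limits (rad/s): [2.79, 2.79, 3.14, 3.14, 3.14, 3.14, 3.14].

## Interface

Orientations are given as a unit quaternion [w, x, y, z].
In Python, from rig import ctrl, optics gives the robot as it stands. The module is installed in compiled form; this text tells all that it offers.
- The arm moves only by the tool play_rows, never from a script. Its arguments are lists of equal length, an entry for each row: "linear": the shift along the tool's x, y, z in m, a list of three; "twist": the turn, a rotation vector about the tool's x, y, z in rad, a list of three; "claw": the closure, from -1 (fully open) to 1 (shut). A call has 1 to 10 rows; each row is the pose to reach, as a shift and turn from the pose commanded when the call began, along the tool's axes at that moment; what a row does not reach only later rows make up. A row lasts 1/12 s, in which the tool goes at most 41.7 mm and 7.16 degrees, less where a joint would pass 70% of its speed; a pose out of reach is approached as far as the arm can. A call with a gripper value outside its range is refused whole. The fingers move at their own pace and stop on an object; the grip force is fixed at half the most. Time passes only in rows, so rows that repeat a pose let the fingers close. It gives the time, the measured TCP pose, the force and the opening at its end, in the units of the state.
- ctrl.state(): the state, without advancing time (a new reading comes with each control period).
- optics.snapshot(name): name is "scene" or "top" or "wrist"; returns the picture (480x640x3 uint8, red, green, blue); there is no depth.
- optics.get_calibration(name): a dict with "fx", "fy", "cx", "cy" (pixels), "cam_to_world" (4x4, takes a point from camera to world coordinates). Camera axes: x right, y up, looking along -z (the intrinsics and any distortion apply to the point x, -y, -z); pixel columns grow to the right and rows downward; lengths in m; the calibration is good to about 2 mm. The wrist camera is an equidistant fisheye: a pixel r from the principal point sees the ray r / f radians off the axis. A picture is of the moment at which its call begins: read the wrist's pose just before it. get_calibration takes no time and is no camera call; for the wrist camera it gives the pose at the moment of the call.
- ctrl.sign_off(): hands the job in, once; it reports no verdict.
The state is a dict: "clock": time; "joints": joint angles; "joint_velocities": joint speeds; "tau": joint torques, N m; "position": TCP position; "tcp_rot": TCP orientation; "force": force on the tool from outside, world axes, zero at the start; "moment": the same for the moment, N m; "finger_gap": finger opening in m.
Only numpy, scipy, OpenCV 4.12 (cv2) and the standard library are available. Lean on these libraries where they do the work, as an engineer would, in place of code of your own. Each camera call takes 0.05 s, during which the arm holds its last target.

## Task

Trap the plywood block for sanding on the stop board, whose stops are push-push (press a pad fully down once and its stop locks below the bed, press again and it springs up): sink the entry stop in front of the block, have the middle stop down and the end stop up, slide the block along the fence, never lifting it, until it butts against the end stop, then let the entry stop spring up behind it. It must lie flat against the fence between the two raised stops. Press and push gently, and leave the other things on the bench alone.

Things in the scene. Friction and masses are not known exactly. Their poses are not given: they have to be found in the camera images.
- stop_board: Fixed plywood stop board; origin on the table under its bed, x away from the robot, y along the fence to the open entry end, z up. Bed face 50 mm above the table, y -0.138 to +0.165, near edge x = -0.030. Fence at the far side, 14 mm above the bed, inner face x = +0.050. Stop blades cross the bed at y = +0.0215 (entry), -0.043 (middle), -0.108 (end); 115.5 mm clear between end and entry blade.
- block: Loose plywood block 112 mm long (its y), 70 mm wide (x), 21.6 mm thick, about 0.15 kg; origin at its centre. Starts flat on the bed at the entry end, up to 25 mm short of the entry stop, up to 9 mm off the fence, a little askew, perhaps overhanging the open end. Touching fence and end stop its centre is at board x = 0.015, y = -0.045; on the bed it is 60.8 mm above the table.
- stop_a_box: Entry stop, always at board y = +0.0215. Fixed aluminium housing 46 mm along the board, 44 mm deep, 50 mm high, at the bed's near edge; origin under its centre (board x = -0.050), axes as the board's. In it slides a grey thumb pad, 36 mm (y) by 30 mm (x), with a steel blade 14 mm thick (y) that runs from the pad 78 mm towards the fence in a 16 mm slot of the bed, its top 13 mm below the pad's.
- stop_b_box: A stop just like stop_a, at board x = -0.050 and y = -0.043 (then it is the middle stop) or y = -0.108 (then it is the end stop): this changes from run to run. Origin under the centre of its housing, axes as the board's.
- stop_c_box: The third stop, just like the others; it has whichever of the middle (y = -0.043) and end (y = -0.108) places stop_b has not. Origin under the centre of its housing, axes as the board's.
- stop_a_pad (a point): Centre of the top face of the entry stop's thumb pad, moving with it: 79 mm above the table when up (29 mm above the bed), 62 mm when locked down, 54 mm where it goes firm.
- stop_b_pad (a point): Centre of the top face of stop_b's thumb pad; heights as for stop_a_pad.
- stop_c_pad (a point): Centre of the top face of stop_c's thumb pad; heights as for stop_a_pad.
- stop_a (a joint): Depth of the entry stop in m: 0 up (blade 16 mm above the bed), 0.017 locked down (blade 1 mm below the bed), 0.0245 where it meets its rubber end stop and goes firm (about 8 N more per mm). Before that it needs 3.5 to 6 N. From up, pressing past 0.023 and letting go locks it; from locked, pressing past 0.023 and letting go frees it, and it rises with the finger. Shorter presses change nothing. Starts up.
- stop_b (a joint): Depth of stop_b in m; meaning, spring and catch as joint stop_a. Starts up.
- stop_c (a joint): Depth of stop_c in m; meaning, spring and catch as joint stop_a. Starts locked down.
- sanding_block: Bystander: wooden sanding block, 98 x 126 x 36 mm, lying on the table to the right of the board; origin at the centre of its underside.
- masking_tape: Bystander: roll of masking tape, 96 mm across, 25 mm high, lying on the table in front of the board; origin at the centre of its underside.
- carpenter_pencil: Bystander: flat carpenter pencil, 163 mm long, 8 mm thick, lying on the table in front of the board; origin near its middle.

How it is judged:
By the outcome, as a careful person would: the job done as asked, in the order asked, and still so for the second after the job is handed in, with the robot touching nothing.
It also fails if it takes over 72 s, if anything falls off the work surface, if the arm or the gripper's body presses on something with over 40 N, if the wrist force passes 120 N, or if a joint passes its speed limit or range.

## Working session

There is one attempt and no reset: what is moved stays moved. The work goes in short steps, Python scripts to look and compute and a tool call to move; the robot and the scene stay as the last step left them, time stands still between calls to the robot, and variables do not carry over. Pictures are saved under pics/ and viewed, and the job is handed in when it is done.

Besides the shell and the picture viewer there is one more tool, called by a JSON object that holds its "op" and its "data", one argument or row to a line. play_rows: Moves the arm, as the interface text tells. Its arguments: {"type":"object","properties":{"linear":{"type":"array"},"twist":{"type":"array"},"claw":{"type":"array"}},"required":["linear","twist","claw"]}

```bash
mkdir -p pics; python3 - <<'E'
from rig import ctrl, optics
import cv2,numpy as np
print(ctrl.state())
for n in ("scene","top"):
    im=optics.snapshot(n); cv2.imwrite(f"pics/{n}0.png",im[:,:,::-1])
    c=optics.get_calibration(n); print(n,c)
print(ctrl.grasp_offset)
E
```

```text
{'clock': 0.0, 'joints': array([ 1.19148666,  0.61590591, -0.0126575 ,  1.42489402,  0.00816063,
        1.10340304, -0.04039463]), 'joint_velocities': array([-9.94819749e-04, -1.72776080e-03,  7.79134389e-06,  9.76389088e-04,
       -7.16049043e-04,  2.95628247e-04,  2.31323188e-04]), 'tau': array([ 4.80384060e-04, -4.58931434e+01,  2.09212904e-01, -1.65744084e+01,
       -6.09904155e-02,  2.05313653e-02,  2.51891279e-04]), 'position': array([ 0.22433699, -0.60921287,  0.21749134]), 'tcp_rot': array([-7.04106215e-04,  8.20261614e-01, -5.71987104e-01, -1.06847486e-03]), 'force': array([-0.15014162, -0.86163417, -0.26673016]), 'moment': array([-0.02175866, -0.00815546, -0.05565106]), 'finger_gap': 0.09303812629134406}
scene {'fx': 525.9158692252245, 'fy': 525.9158692252245, 'cx': 316.67165000928094, 'cy': 247.3115025066866, 'cam_to_world': array([[-0.89145029,  0.23100583, -0.38981109,  0.12532882],
       [-0.45268774, -0.41653757,  0.78839727,  0.29193865],
       [ 0.0197534 ,  0.87927968,  0.47589605,  0.49147064],
       [ 0.        ,  0.        ,  0.        ,  1.        ]])}
top {'fx': 459.9185733654138, 'fy': 459.9185733654138, 'cx': 318.90938174401424, 'cy': 234.70374149323322, 'cam_to_world': array([[-0.00598299,  0.98985771, -0.14193631,  0.33438078],
       [-0.99992024, -0.00750078, -0.01016082, -0.40119788],
       [-0.0111224 ,  0.1418642 ,  0.98982364,  0.92988223],
       [ 0.        ,  0.        ,  0.        ,  1.        ]])}
0.0188
```

View pics/scene0.png

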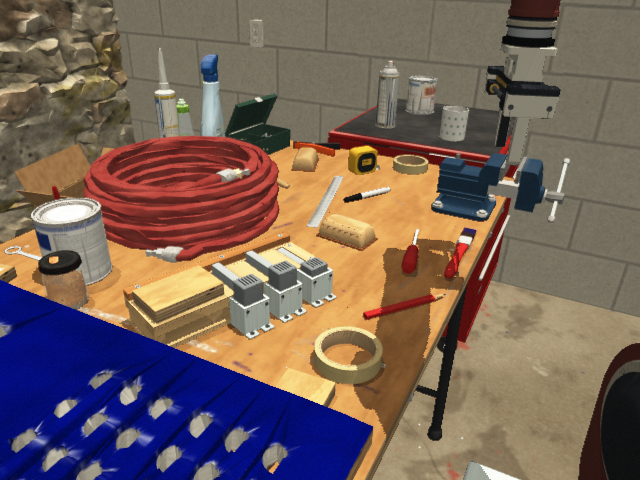

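View pics/top0.png

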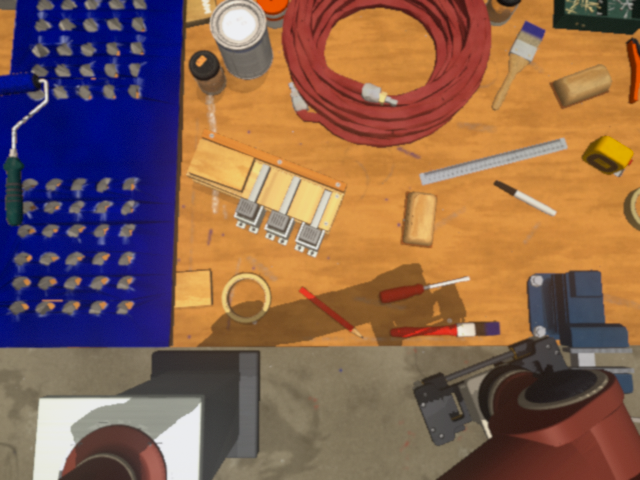

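```bash
python3 - <<'E'
import cv2
a=cv2.imread("pics/top0.png")[125:265,175:360]
cv2.imwrite("pics/top0z.png",cv2.resize(a,None,fx=4.2,fy=4.2,interpolation=cv2.INTER_CUBIC))
a=cv2.imread("pics/scene0.png")[225:355,115:345]
cv2.imwrite("pics/scene0z.png",cv2.resize(a,None,fx=3.4,fy=3.4,interpolation=cv2.INTER_CUBIC))
E
```

```text
(no output)
```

View pics/top0z.png

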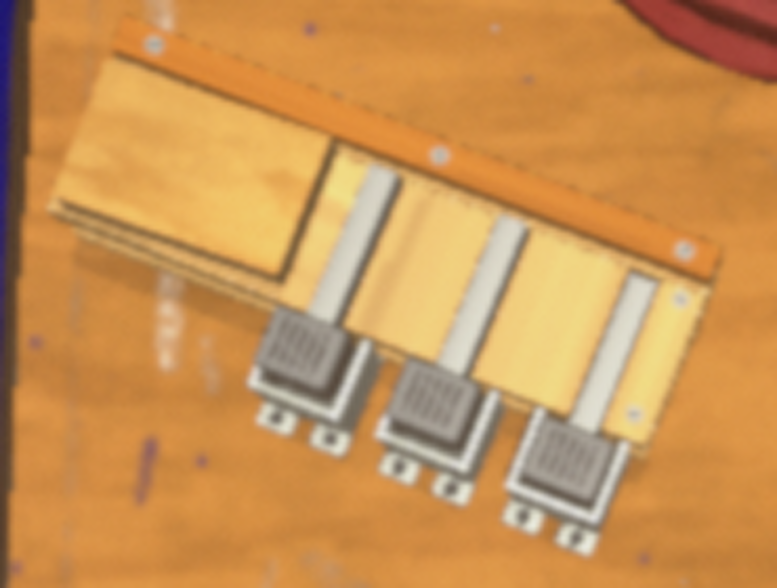

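View pics/scene0z.png

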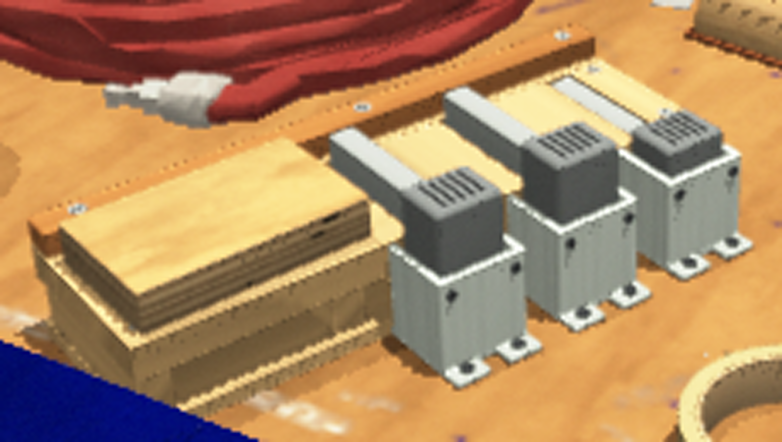

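```bash
cat > h.py <<'E'
import numpy as np,cv2
from scipy.optimize import least_squares
from scipy.spatial.transform import Rotation as R
def proj(c,P):
    T=np.linalg.inv(c["cam_to_world"]); p=np.atleast_2d(P)@T[:3,:3].T+T[:3,3]
    x,y,z=p[:,0],-p[:,1],-p[:,2]
    return np.c_[c["cx"]+c["fx"]*x/z,c["cy"]+c["fy"]*y/z]
def projw(c,P):
    T=np.linalg.inv(c["cam_to_world"]); p=np.atleast_2d(P)@T[:3,:3].T+T[:3,3]
    x,y,z=p[:,0],-p[:,1],-p[:,2]; rr=np.hypot(x,y); th=np.arctan2(rr,z); k=th/np.maximum(rr,1e-9)
    return np.c_[c["cx"]+c["fx"]*x*k,c["cy"]+c["fy"]*y*k]
def unp(c,uv,z):
    T=c["cam_to_world"]; d=np.array([(uv[0]-c["cx"])/c["fx"],-(uv[1]-c["cy"])/c["fy"],-1]); d=T[:3,:3]@d
    return T[:3,3]+d*(z-T[2,3])/d[2]
def unpw(c,uv,z):
    T=c["cam_to_world"]; a=np.array([(uv[0]-c["cx"])/c["fx"],(uv[1]-c["cy"])/c["fy"]]); th=np.hypot(*a)
    d=np.array([a[0]/th*np.sin(th),-a[1]/th*np.sin(th),-np.cos(th)]); d=T[:3,:3]@d
    return T[:3,3]+d*(z-T[2,3])/d[2]
def b2w(B,P):
    P=np.atleast_2d(np.array(P,float)); c,s=np.cos(B[2]),np.sin(B[2])
    return np.c_[B[0]+c*P[:,0]-s*P[:,1],B[1]+s*P[:,0]+c*P[:,1],P[:,2]]
def w2b(B,P):
    P=np.atleast_2d(np.array(P,float)); c,s=np.cos(B[2]),np.sin(B[2]); d=P[:,:2]-B[:2]
    return np.c_[c*d[:,0]+s*d[:,1],-s*d[:,0]+c*d[:,1],P[:,2]]
E
cat > fit.py <<'E'
from h import *; from rig import optics
ct,cs=optics.get_calibration("top"),optics.get_calibration("scene")
t=lambda u,v:(175+u/4.2,125+v/4.2); s=lambda u,v:(115+u/3.4,225+v/3.4)
top=[((-.05,.0215,.079),t(305,345)),((-.05,-.043,.079),t(436,402)),((-.05,-.108,.062),t(566,458)),
 ((.05,-.138,.064),t(713,280)),((-.03,-.138,.05),t(643,445)),((.05,.165,.064),t(114,52))]
sc=[((-.05,.0215,.079),s(453,187)),((-.05,-.043,.079),s(570,143)),((-.05,-.108,.062),s(678,128))]
def f(B,w=0):
    a=proj(ct,b2w(B,[p for p,_ in top]))-[q for _,q in top]
    b=proj(cs,b2w(B,[p for p,_ in sc]))-[q for _,q in sc]
    return np.r_[a.ravel(),b.ravel()]
r=least_squares(f,[.45,-.25,-.3],loss='soft_l1'); B=r.x; print(B); print(f(B).reshape(-1,2).round(1))
# block: top corners z .0716
bt=[unp(ct,t(*q),.0716) for q in ((113,55),(334,140),(280,278),(58,205))]
print(w2b(B,bt).round(4)); 
E
python3 fit.py
```

```text
[ 0.54662979 -0.29511515 -0.38826288]
[[-1.   0.8]
 [-0.7 -0.3]
 [ 0.7  0.4]
 [-0.4  0.6]
 [ 0.8  0.6]
 [-1.2 -0.8]
 [-0.2 -1.7]
 [ 0.  -2.6]
 [-0.1 -1.8]]
[[ 0.0461  0.159   0.0716]
 [ 0.0465  0.0475  0.0716]
 [-0.0226  0.0449  0.0716]
 [-0.0289  0.1534  0.0716]]
```

```bash
cat > mv.py <<'E'
import sys; from h import *; from rig import ctrl,optics
B=np.loadtxt("B.txt")
def plan(bx,by,z,ang=0.,st=None):
    """ang: tool x direction rel. board x (rad)"""
    st=st or ctrl.state(); q=st["tcp_rot"]; M=R.from_quat(q,scalar_first=True).as_matrix()
    P=b2w(B,[[bx,by,z]])[0]; a=B[2]+ang; c,s=np.cos(a),np.sin(a)
    D=np.array([[c,s,0],[s,-c,0],[0,0,-1.]])
    lin=M.T@(P-st["position"]); tw=R.from_matrix(M.T@D).as_rotvec()
    print("lin",lin.round(4),"twist",tw.round(4),"deg",np.degrees(np.linalg.norm(tw)).round(1))
def where():
    st=ctrl.state(); M=R.from_quat(st["tcp_rot"],scalar_first=True).as_matrix()
    p=w2b(B,[st["position"]])[0]; a=np.arctan2(M[1,0],M[0,0])-B[2]
    print("t",round(st["clock"],2),"board",p.round(4),"ang",np.degrees(a).round(2),"tilt",M[:2,2].round(4),"F",st["force"].round(2),"Fb",w2b([0,0,B[2]],[st["force"]])[0].round(2),"gap",round(st["finger_gap"],4),"j",st["joints"].round(2))
E
echo "0.5466 -0.2951 -0.3883" > B.txt
python3 - <<'E'
from mv import *
c=optics.get_calibration("wrist"); print(c["fx"],c["cx"],c["cy"],c["cam_to_world"].round(3))
M=R.from_quat(ctrl.state()["tcp_rot"],scalar_first=True).as_matrix(); print((M.T@(c["cam_to_world"][:3,3]-ctrl.state()["position"])).round(3))
plan(-.03,-.02,.25); plan(-.03,-.02,.25,np.pi/2); plan(-.03,-.02,.25,-np.pi/2)
ct=optics.get_calibration("top");cs=optics.get_calibration("scene")
for h in (0,.08,.1,.14): print(h,w2b(B,[unp(ct,(350,145),h),unp(ct,(420,140),h),unp(ct,(300,105),h)]).round(3)[:,:2].tolist(), "scene top of front rim",w2b(B,[unp(cs,(180,185),h),unp(cs,(250,175),h)]).round(3)[:,:2].tolist())
E
```

```text
371.64829954431775 319.9748585316495 244.36695448928106 [[ 0.345  0.898  0.272  0.299]
 [-0.939  0.331  0.098 -0.581]
 [-0.002 -0.289  0.957  0.385]
 [ 0.     0.     0.     1.   ]]
[-0.001 -0.08  -0.167]
lin [-0.1891 -0.3753 -0.032 ] twist [-0.0009  0.0022 -0.8297] deg 47.5
lin [-0.1891 -0.3753 -0.032 ] twist [-2.7000e-03  1.1000e-03 -2.4005e+00] deg 137.5
lin [-0.1891 -0.3753 -0.032 ] twist [0.0009 0.0022 0.7411] deg 42.5
0 [[0.164, -0.109], [0.229, -0.241], [0.207, 0.022]] scene top of front rim [[0.527, -0.165], [0.478, -0.341]]
0.08 [[0.137, -0.115], [0.196, -0.236], [0.176, 0.005]] scene top of front rim [[0.341, -0.076], [0.301, -0.223]]
0.1 [[0.13, -0.116], [0.187, -0.235], [0.168, 0.001]] scene top of front rim [[0.295, -0.053], [0.256, -0.193]]
0.14 [[0.116, -0.119], [0.171, -0.232], [0.153, -0.008]] scene top of front rim [[0.202, -0.009], [0.168, -0.134]]
```

{"op": "play_rows", "data": {
  "linear": [
    [-0.018, -0.036, -0.003],
    [-0.036, -0.072, -0.006],
    [-0.054, -0.108, -0.009],
    [-0.072, -0.144, -0.012],
    [-0.09, -0.18, -0.015],
    [-0.108, -0.216, -0.018],
    [-0.126, -0.252, -0.021],
    [-0.144, -0.288, -0.024],
    [-0.162, -0.324, -0.027],
    [-0.18, -0.355, -0.03]
  ],
  "twist": [
    [0, 0, -0.08],
    [0, 0, -0.16],
    [0, 0, -0.25],
    [0, 0, -0.33],
    [0, 0, -0.42],
    [0, 0, -0.5],
    [0, 0, -0.58],
    [0, 0, -0.66],
    [0, 0, -0.75],
    [0, 0, -0.83]
  ],
  "claw": [1, 1, 1, 1, 1, 1, 1, 1, 1, 1]
}}

```text
clock: 0.93
position: [0.4971, -0.3158, 0.2485]
tcp_rot: [-0.0, 0.982, -0.19, -0.0]
force: [0.5, -0.5, 0.4]
finger_gap: 0.0309
```

{"op": "play_rows", "data": {
  "linear": [
    [0, 0, 0],
    [0, 0, 0]
  ],
  "twist": [
    [0, 0, 0],
    [0, 0, 0]
  ],
  "claw": [1, 1]
}}

```text
clock: 1.1
position: [0.4972, -0.3153, 0.2484]
tcp_rot: [-0.001, 0.982, -0.19, 0.0]
force: [-0.6, -0.2, 0.1]
finger_gap: 0.0177
```

```bash
python3 - <<'E'
from mv import *
where(); c=optics.get_calibration("wrist"); im=optics.snapshot("wrist")[:,:,::-1].copy(); np.save("w1.npy",c["cam_to_world"])
cv2.imwrite("pics/w1.png",im)
E
```

```text
t 1.1 board [-0.038  -0.0374  0.2484] ang 0.36 tilt [0.0003 0.0017] F [-0.6  -0.22  0.05] Fb [-0.47 -0.43  0.05] gap 0.0177 j [ 0.7   0.5  -0.27  1.56  0.14  1.1   0.01]
```

View pics/w1.png

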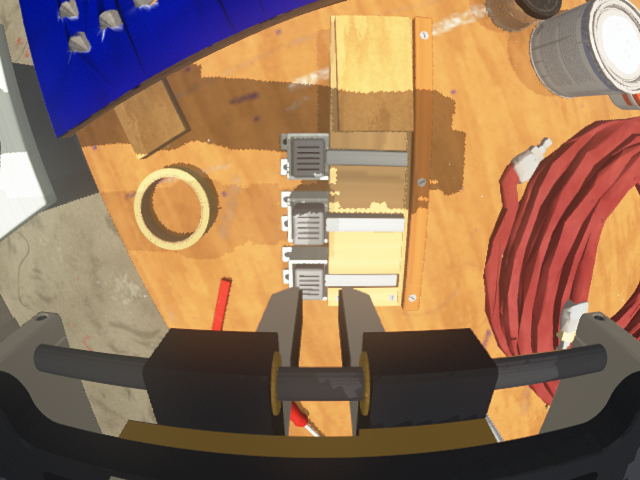

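```bash
cat > ov.py <<'E'
from h import *
def segs(B,depth=(0,0,.017),blk=None):
    S=[]
    def poly(P,col):
        P=np.array(P,float); Q=[]
        for a,b in zip(P,np.roll(P,-1,0)): Q+= [a+(b-a)*k/12 for k in range(12)]
        S.append((b2w(B,Q),col))
    poly([(.05,-.138,.064),(.05,.165,.064)],(0,0,255))
    poly([(-.03,-.138,.05),(.05,-.138,.05),(.05,.165,.05),(-.03,.165,.05)],(255,0,255))
    for y,d in zip((.0215,-.043,-.108),depth):
        z=.079-d
        poly([(-.065,y-.018,z),(-.035,y-.018,z),(-.035,y+.018,z),(-.065,y+.018,z)],(0,255,0))
        z-=.013; poly([(-.035,y-.007,z),(.043,y-.007,z),(.043,y+.007,z),(-.035,y+.007,z)],(255,255,0))
        poly([(-.072,y-.023,.05),(-.028,y-.023,.05),(-.028,y+.023,.05),(-.072,y+.023,.05)],(0,160,255))
    if blk is not None:
        x,y,a=blk; c,s=np.cos(a),np.sin(a)
        poly([(x+c*u-s*v,y+s*u+c*v,.0716) for u,v in ((.035,.056),(.035,-.056),(-.035,-.056),(-.035,.056))],(255,0,0))
    return S
def draw(im,c,pf,B,box,k,**kw):
    x0,y0,x1,y1=box; o=cv2.resize(im[y0:y1,x0:x1],None,fx=k,fy=k,interpolation=cv2.INTER_CUBIC)
    for Q,col in segs(B,**kw):
        uv=((pf(c,Q)+.5-[x0,y0])*k-.5).round().astype(int); cv2.polylines(o,[uv.reshape(-1,1,2)],True,col,1,cv2.LINE_AA)
    return o
E
python3 - <<'E'
from ov import *; from rig import optics
B=np.loadtxt("B.txt"); im=cv2.imread("pics/w1.png"); c=optics.get_calibration("wrist"); c["cam_to_world"]=np.load("w1.npy")
cv2.imwrite("pics/w1o.png",draw(im,c,projw,B,(265,5,450,315),1.9*1,blk=(.011,.101,0)))
cv2.imwrite("pics/w1z.png",cv2.resize(im[5:315,265:450],None,fx=1.9,fy=1.9,interpolation=cv2.INTER_CUBIC))
a=cv2.imread("pics/w1z.png");b=cv2.imread("pics/w1o.png");cv2.imwrite("pics/w1p.png",np.hstack([a,b]))
E
```

```text
(no output)
```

View pics/w1p.png

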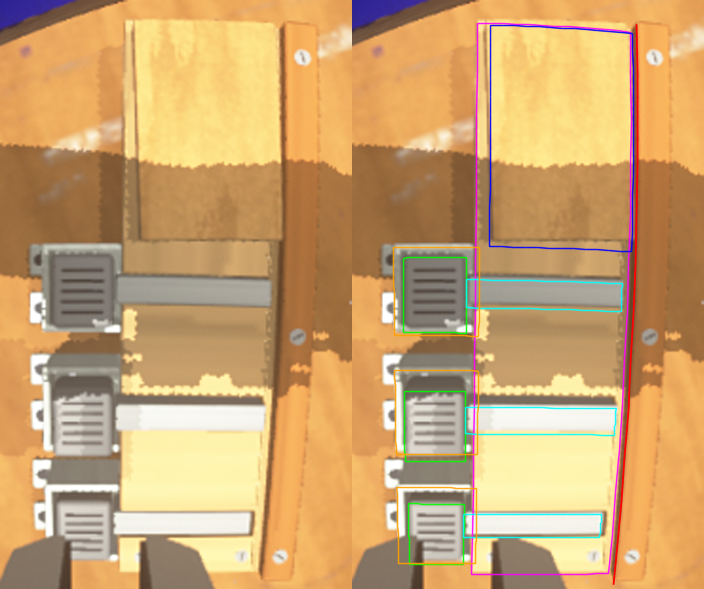

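```bash
echo "0.547 -0.2942 -0.3883" > B.txt; python3 - <<'E'
from mv import *
where(); plan(-.052,.0215,.095)
E
```

```text
t 1.15 board [-0.0388 -0.0414  0.2482] ang 0.09 tilt [-0.0012  0.0001] F [-0.74 -0.43  0.23] Fb [-0.52 -0.68  0.23] gap 0.0133 j [ 0.7   0.5  -0.27  1.56  0.14  1.1   0.01]
lin [-0.013  -0.063   0.1532] twist [0.0003 0.0012 0.0015] deg 0.1
```

{"op": "play_rows", "data": {
  "linear": [
    [-0.003, -0.016, 0.035],
    [-0.006, -0.032, 0.07],
    [-0.01, -0.048, 0.105],
    [-0.013, -0.063, 0.135],
    [-0.013, -0.063, 0.153],
    [-0.013, -0.063, 0.153],
    [-0.013, -0.063, 0.153],
    [-0.013, -0.063, 0.153]
  ],
  "twist": [
    [0, 0, 0],
    [0, 0, 0],
    [0, 0, 0],
    [0, 0, 0],
    [0, 0, 0],
    [0, 0, 0],
    [0, 0, 0],
    [0, 0, 0]
  ],
  "claw": [1, 1, 1, 1, 1, 1, 1, 1]
}}

```text
clock: 1.82
position: [0.5075, -0.2575, 0.0968]
tcp_rot: [0.001, 0.981, -0.194, 0.001]
force: [-0.2, 0.5, -0.3]
finger_gap: 0.0006
```

```bash
python3 - <<'E'
from mv import *
where(); plan(-.052,.0215,.056)
c=optics.get_calibration("wrist"); im=optics.snapshot("wrist")[:,:,::-1].copy(); cv2.imwrite("pics/w2.png",im)
E
```

```text
t 1.82 board [-0.0505  0.019   0.0968] ang -0.17 tilt [ 0.0016 -0.0021] F [-0.18  0.52 -0.29] Fb [-0.36  0.42 -0.29] gap 0.0006 j [ 0.58  0.64 -0.23  1.8   0.21  0.72 -0.16]
lin [-0.0016 -0.0026  0.0408] twist [ 0.0013 -0.0022 -0.003 ] deg 0.2
```

View pics/w2.png

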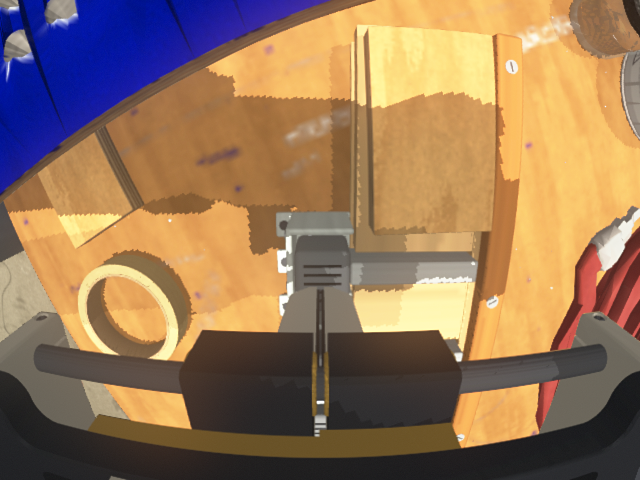

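{"op": "play_rows", "data": {
  "linear": [
    [-0.001, -0.002, 0.012],
    [-0.001, -0.002, 0.018],
    [-0.001, -0.002, 0.023],
    [-0.001, -0.002, 0.028],
    [-0.001, -0.002, 0.032],
    [-0.001, -0.002, 0.036],
    [-0.001, -0.002, 0.039],
    [-0.001, -0.002, 0.041],
    [-0.001, -0.002, 0.042],
    [-0.001, -0.002, 0.042]
  ],
  "twist": [
    [0, 0, 0],
    [0, 0, 0],
    [0, 0, 0],
    [0, 0, 0],
    [0, 0, 0],
    [0, 0, 0],
    [0, 0, 0],
    [0, 0, 0],
    [0, 0, 0],
    [0, 0, 0]
  ],
  "claw": [1, 1, 1, 1, 1, 1, 1, 1, 1, 1]
}}

```text
clock: 2.7
position: [0.5078, -0.254, 0.0547]
tcp_rot: [0.001, 0.981, -0.193, 0.001]
force: [-0.8, -0.9, 6.1]
finger_gap: 0.0001
```

```bash
python3 - <<'E'
from mv import *
where(); plan(-.052,.0215,.054)
E
```

```text
t 2.7 board [-0.0515  0.0224  0.0547] ang -0.02 tilt [ 0.0016 -0.0017] F [-0.76 -0.9   6.13] Fb [-0.36 -1.12  6.13] gap 0.0001 j [ 0.56  0.7  -0.21  1.83  0.23  0.63 -0.18]
lin [-0.0005  0.0009  0.0007] twist [ 0.0009 -0.0022 -0.0004] deg 0.1
```

{"op": "play_rows", "data": {
  "linear": [
    [0, 0, 0.001],
    [0, 0, 0.0015],
    [0, 0, 0.0015]
  ],
  "twist": [
    [0, 0, 0],
    [0, 0, 0],
    [0, 0, 0]
  ],
  "claw": [1, 1, 1]
}}

```text
clock: 2.95
position: [0.5078, -0.254, 0.0542]
tcp_rot: [0.001, 0.981, -0.193, 0.001]
force: [-2.4, 0.8, 12.9]
finger_gap: 0.0006
```

{"op": "play_rows", "data": {
  "linear": [
    [0, 0, -0.01],
    [0, 0, -0.025],
    [0, 0, -0.042],
    [0, 0.02, -0.044],
    [0, 0.04, -0.044],
    [0, 0.055, -0.044],
    [0, 0.064, -0.044],
    [0, 0.064, -0.042],
    [0, 0.064, -0.042]
  ],
  "twist": [
    [0, 0, 0],
    [0, 0, 0],
    [0, 0, 0],
    [0, 0, 0],
    [0, 0, 0],
    [0, 0, 0],
    [0, 0, 0],
    [0, 0, 0],
    [0, 0, 0]
  ],
  "claw": [1, 1, 1, 1, 1, 1, 1, 1, 1]
}}

```text
clock: 3.7
position: [0.4827, -0.3117, 0.0937]
tcp_rot: [-0.001, 0.981, -0.193, -0.0]
force: [0.3, 0.3, -0.5]
finger_gap: 0.0002
```

```bash
python3 - <<'E'
from mv import *
where(); plan(-.052,-.043,.054)
c=optics.get_calibration("wrist"); im=optics.snapshot("wrist")[:,:,::-1].copy(); cv2.imwrite("pics/w3.png",im)
E
```

```text
t 3.7 board [-0.0529 -0.0405  0.0937] ang -0.01 tilt [-0.0005  0.0012] F [ 0.3   0.25 -0.51] Fb [ 0.18  0.35 -0.51] gap 0.0002 j [ 0.69  0.66 -0.24  1.78  0.22  0.73 -0.06]
lin [0.0009 0.0025 0.0397] twist [-0.0009  0.0009 -0.0003] deg 0.1
```

View pics/w3.png

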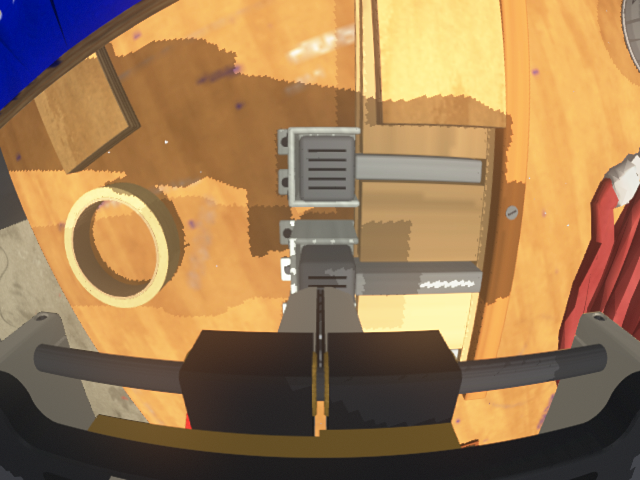

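{"op": "play_rows", "data": {
  "linear": [
    [0.002, 0.002, 0.01],
    [0.002, 0.002, 0.016],
    [0.002, 0.002, 0.021],
    [0.002, 0.002, 0.026],
    [0.002, 0.002, 0.03],
    [0.002, 0.002, 0.034],
    [0.002, 0.002, 0.037],
    [0.002, 0.002, 0.039],
    [0.002, 0.002, 0.04],
    [0.002, 0.002, 0.04]
  ],
  "twist": [
    [0, 0, 0],
    [0, 0, 0],
    [0, 0, 0],
    [0, 0, 0],
    [0, 0, 0],
    [0, 0, 0],
    [0, 0, 0],
    [0, 0, 0],
    [0, 0, 0],
    [0, 0, 0]
  ],
  "claw": [1, 1, 1, 1, 1, 1, 1, 1, 1, 1]
}}

```text
clock: 4.58
position: [0.4852, -0.3139, 0.0546]
tcp_rot: [-0.0, 0.981, -0.192, 0.001]
force: [0.6, 1.5, 7.6]
finger_gap: 0.0005
```

{"op": "play_rows", "data": {
  "linear": [
    [0, 0, 0.001],
    [0, 0, 0.001]
  ],
  "twist": [
    [0, 0, 0],
    [0, 0, 0]
  ],
  "claw": [1, 1]
}}

```text
clock: 4.75
position: [0.4852, -0.3139, 0.0543]
tcp_rot: [-0.0, 0.981, -0.192, 0.001]
force: [-1.5, 1.7, 9.9]
finger_gap: 0.0007
```

Same firmness; go up and over to the end pad (locked, 62 mm).

{"op": "play_rows", "data": {
  "linear": [
    [0, 0, -0.01],
    [0, 0, -0.025],
    [0, 0, -0.041],
    [0, 0.02, -0.041],
    [0, 0.04, -0.041],
    [0, 0.055, -0.041],
    [0, 0.065, -0.041],
    [0, 0.065, -0.041],
    [0, 0.065, -0.041]
  ],
  "twist": [
    [0, 0, 0],
    [0, 0, 0],
    [0, 0, 0],
    [0, 0, 0],
    [0, 0, 0],
    [0, 0, 0],
    [0, 0, 0],
    [0, 0, 0],
    [0, 0, 0]
  ],
  "claw": [1, 1, 1, 1, 1, 1, 1, 1, 1]
}}

```text
clock: 5.5
position: [0.459, -0.3745, 0.0937]
tcp_rot: [-0.001, 0.981, -0.193, -0.001]
force: [-0.1, 0.7, -0.7]
finger_gap: 0.0006
```

```bash
python3 - <<'E'
from mv import *
where(); plan(-.051,-.108,.054)
c=optics.get_calibration("wrist"); im=optics.snapshot("wrist")[:,:,::-1].copy(); cv2.imwrite("pics/w4.png",im)
E
```

```text
t 5.5 board [-0.051  -0.1076  0.0937] ang -0.02 tilt [-0.0008  0.0012] F [-0.1   0.69 -0.66] Fb [-0.36  0.6  -0.66] gap 0.0006 j [ 0.8   0.68 -0.25  1.73  0.22  0.76  0.06]
lin [0.     0.0004 0.0397] twist [-0.0008  0.0012 -0.0004] deg 0.1
```

View pics/w4.png

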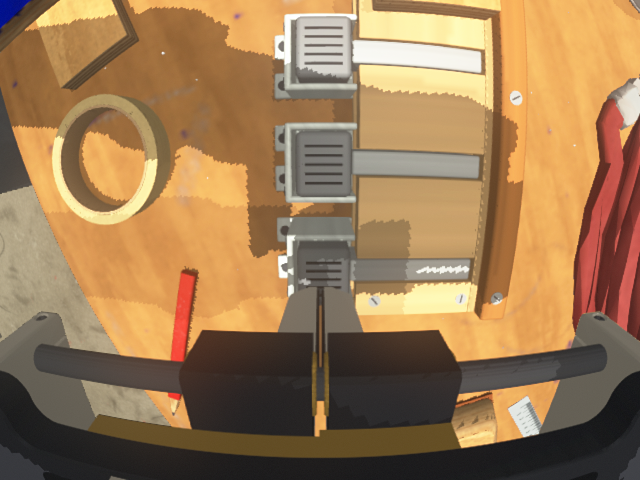

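{"op": "play_rows", "data": {
  "linear": [
    [0, 0, 0.012],
    [0, 0, 0.022],
    [0, 0, 0.028],
    [0, 0, 0.032],
    [0, 0, 0.035],
    [0, 0, 0.038],
    [0, 0, 0.04],
    [0, 0, 0.041],
    [0, 0, 0.041]
  ],
  "twist": [
    [0, 0, 0],
    [0, 0, 0],
    [0, 0, 0],
    [0, 0, 0],
    [0, 0, 0],
    [0, 0, 0],
    [0, 0, 0],
    [0, 0, 0],
    [0, 0, 0]
  ],
  "claw": [1, 1, 1, 1, 1, 1, 1, 1, 1]
}}

```text
clock: 6.3
position: [0.4594, -0.3732, 0.0544]
tcp_rot: [-0.001, 0.981, -0.192, -0.001]
force: [-3.0, 2.8, 9.4]
finger_gap: 0.0002
```

{"op": "play_rows", "data": {
  "linear": [
    [0, 0, 0],
    [0, 0, 0]
  ],
  "twist": [
    [0, 0, 0],
    [0, 0, 0]
  ],
  "claw": [1, 1]
}}

```text
clock: 6.47
position: [0.4593, -0.3733, 0.0545]
tcp_rot: [-0.001, 0.981, -0.192, -0.001]
force: [-2.9, 2.8, 8.6]
finger_gap: 0.0006
```

{"op": "play_rows", "data": {
  "linear": [
    [0, 0, -0.006],
    [0, 0, -0.014],
    [0, 0, -0.022],
    [0, 0, -0.034],
    [0, -0.02, -0.06],
    [0, -0.06, -0.08],
    [0, -0.1, -0.09],
    [0, -0.14, -0.09],
    [0, -0.17, -0.09],
    [0, -0.2, -0.09]
  ],
  "twist": [
    [0, 0, 0],
    [0, 0, 0],
    [0, 0, 0],
    [0, 0, 0],
    [0, 0, 0],
    [0, 0, 0],
    [0, 0, 0],
    [0, 0, 0],
    [0, 0, 0],
    [0, 0, 0]
  ],
  "claw": [1, 1, 1, 1, 1, 1, 1, 1, 1, 1]
}}

```text
clock: 7.3
position: [0.5365, -0.1877, 0.1446]
tcp_rot: [-0.0, 0.981, -0.192, 0.001]
force: [0.4, -0.3, -0.5]
finger_gap: 0.0006
```

{"op": "play_rows", "data": {
  "linear": [
    [0, 0, 0],
    [0, 0, 0],
    [0, 0, 0]
  ],
  "twist": [
    [0, 0, 0],
    [0, 0, 0],
    [0, 0, 0]
  ],
  "claw": [1, 1, 1]
}}

```text
clock: 7.55
position: [0.5349, -0.1914, 0.1435]
tcp_rot: [0.001, 0.981, -0.193, 0.0]
force: [-0.2, -0.5, 0.2]
finger_gap: 0.0005
```

```bash
python3 - <<'E'
from mv import *; from ov import draw
where(); plan(-.066,.1,.09); plan(-.066,.1,.057)
c=optics.get_calibration("wrist"); im=optics.snapshot("wrist")[:,:,::-1].copy(); cv2.imwrite("pics/w5.png",im)
ct=optics.get_calibration("top"); t=optics.snapshot("top")[:,:,::-1].copy(); cv2.imwrite("pics/t5.png",t)
s=optics.snapshot("scene")[:,:,::-1].copy(); cv2.imwrite("pics/s5.png",s)
cv2.imwrite("pics/w5o.png",draw(im,c,projw,B,(250,0,500,310),1.9,depth=(.017,.017,0),blk=(.010,.102,0)))
cv2.imwrite("pics/s5z.png",cv2.resize(s[225:355,115:345],None,fx=3.4,fy=3.4))
E
```

```text
t 7.55 board [-0.0502  0.0906  0.1435] ang -0.05 tilt [ 0.0001 -0.0016] F [-0.24 -0.52  0.16] Fb [-0.03 -0.58  0.16] gap 0.0005 j [ 0.47  0.58 -0.25  1.75  0.19  0.83 -0.26]
lin [-0.0159 -0.0095  0.0535] twist [ 0.0015 -0.0007 -0.0009] deg 0.1
lin [-0.0159 -0.0095  0.0865] twist [ 0.0015 -0.0007 -0.0009] deg 0.1
```

View pics/w5o.png

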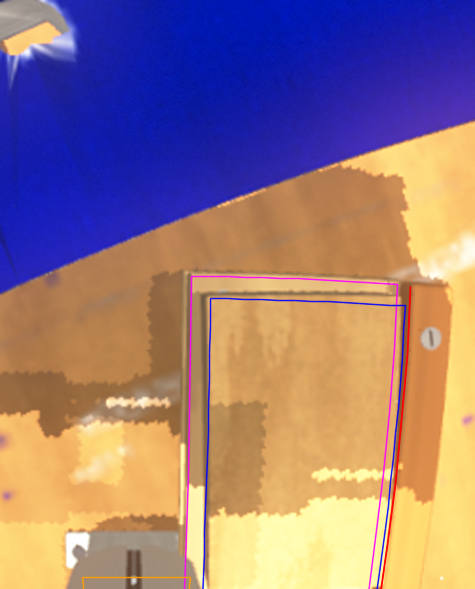

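View pics/s5z.png

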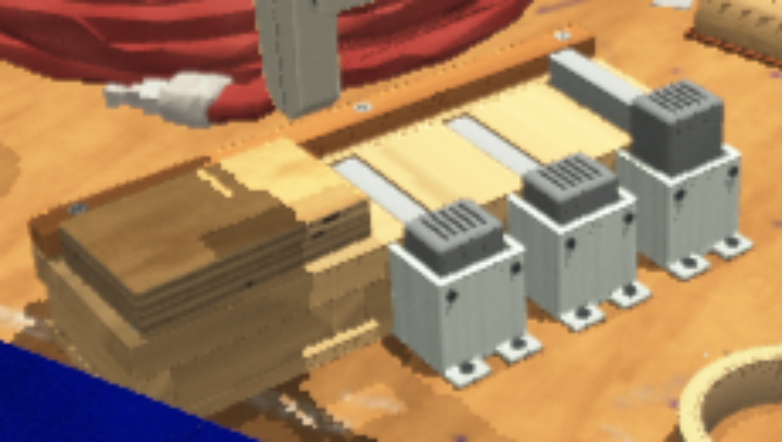

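{"op": "play_rows", "data": {
  "linear": [
    [-0.016, -0.012, 0.02],
    [-0.016, -0.012, 0.05],
    [-0.016, -0.012, 0.07],
    [-0.016, -0.012, 0.083],
    [-0.016, -0.012, 0.084],
    [-0.012, -0.012, 0.084],
    [-0.008, -0.012, 0.084],
    [-0.004, -0.012, 0.084],
    [-0.004, -0.012, 0.084]
  ],
  "twist": [
    [0, 0, 0],
    [0, 0, 0],
    [0, 0, 0],
    [0, 0, 0],
    [0, 0, 0],
    [0, 0, 0],
    [0, 0, 0],
    [0, 0, 0],
    [0, 0, 0]
  ],
  "claw": [1, 1, 1, 1, 1, 1, 1, 1, 1]
}}

```text
clock: 8.45
position: [0.538, -0.1782, 0.0604]
tcp_rot: [0.0, 0.981, -0.193, 0.002]
force: [0.9, 0.0, 0.6]
finger_gap: 0.0007
```

```bash
python3 - <<'E'
from mv import *
where(); plan(-.0375,.102,.06)
c=optics.get_calibration("wrist"); im=optics.snapshot("wrist")[:,:,::-1].copy(); cv2.imwrite("pics/w6.png",im)
E
```

```text
t 8.45 board [-0.0522  0.104   0.0604] ang -0.03 tilt [ 0.0039 -0.0011] F [0.88 0.01 0.63] Fb [0.81 0.34 0.63] gap 0.0007 j [ 0.42  0.69 -0.22  1.83  0.23  0.64 -0.33]
lin [0.0147 0.002  0.0005] twist [-0.0005 -0.004  -0.0006] deg 0.2
```

View pics/w6.png

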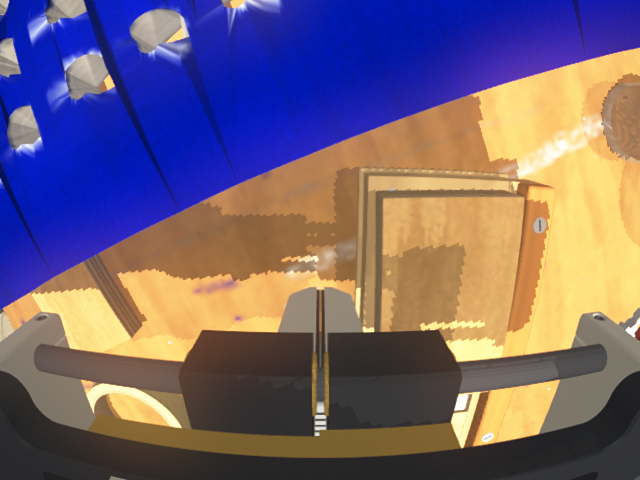

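{"op": "play_rows", "data": {
  "linear": [
    [0.002, 0, 0],
    [0.004, 0, 0],
    [0.006, 0, 0],
    [0.008, 0, 0],
    [0.01, 0, 0],
    [0.011, 0, 0],
    [0.012, 0, 0],
    [0.013, 0, 0]
  ],
  "twist": [
    [0, 0, 0],
    [0, 0, 0],
    [0, 0, 0],
    [0, 0, 0],
    [0, 0, 0],
    [0, 0, 0],
    [0, 0, 0],
    [0, 0, 0]
  ],
  "claw": [1, 1, 1, 1, 1, 1, 1, 1]
}}

```text
clock: 9.17
position: [0.548, -0.1821, 0.0591]
tcp_rot: [-0.0, 0.981, -0.193, -0.0]
force: [-0.1, 0.9, 0.3]
finger_gap: 0.0005
```

```bash
python3 - <<'E'
from mv import *
where()
E
```

```text
t 9.17 board [-0.0415  0.1042  0.0591] ang 0.02 tilt [-0.0002  0.0001] F [-0.05  0.91  0.3 ] Fb [-0.39  0.83  0.3 ] gap 0.0005 j [ 0.42  0.71 -0.22  1.8   0.23  0.66 -0.32]
```

{"op": "play_rows", "data": {
  "linear": [
    [0.001, 0, 0],
    [0.002, 0, 0],
    [0.003, 0, 0],
    [0.004, 0, 0],
    [0.005, 0, 0],
    [0.005, 0, 0]
  ],
  "twist": [
    [0, 0, 0],
    [0, 0, 0],
    [0, 0, 0],
    [0, 0, 0],
    [0, 0, 0],
    [0, 0, 0]
  ],
  "claw": [1, 1, 1, 1, 1, 1]
}}

```text
clock: 9.67
position: [0.5526, -0.1839, 0.0591]
tcp_rot: [-0.0, 0.981, -0.193, -0.0]
force: [-0.8, -0.5, 0.4]
finger_gap: 0.0003
```

```bash
python3 - <<'E'
from mv import *
where()
c=optics.get_calibration("wrist"); im=optics.snapshot("wrist")[:,:,::-1].copy(); cv2.imwrite("pics/w7.png",im)
E
```

```text
t 9.67 board [-0.0366  0.1042  0.0591] ang 0.02 tilt [-0.0003  0.0002] F [-0.77 -0.45  0.35] Fb [-0.54 -0.71  0.35] gap 0.0003 j [ 0.42  0.72 -0.22  1.78  0.23  0.67 -0.32]
```

View pics/w7.png

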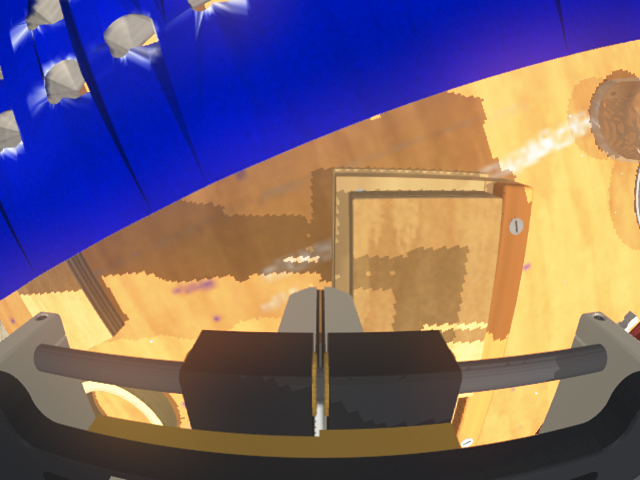

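{"op": "play_rows", "data": {
  "linear": [
    [0.001, 0, 0],
    [0.002, 0, 0],
    [0.003, 0, 0],
    [0.004, 0, 0],
    [0.004, 0, 0]
  ],
  "twist": [
    [0, 0, 0],
    [0, 0, 0],
    [0, 0, 0],
    [0, 0, 0],
    [0, 0, 0]
  ],
  "claw": [1, 1, 1, 1, 1]
}}

```text
clock: 10.13
position: [0.5551, -0.1843, 0.0591]
tcp_rot: [-0.001, 0.981, -0.192, -0.002]
force: [-4.4, 3.1, 3.7]
finger_gap: 0.0003
```

{"op": "play_rows", "data": {
  "linear": [
    [0.001, 0, 0],
    [0.002, 0, 0],
    [0.003, 0, 0],
    [0.003, 0, 0]
  ],
  "twist": [
    [0, 0, 0],
    [0, 0, 0],
    [0, 0, 0],
    [0, 0, 0]
  ],
  "claw": [1, 1, 1, 1]
}}

```text
clock: 10.47
position: [0.5552, -0.1843, 0.059]
tcp_rot: [-0.001, 0.981, -0.192, -0.005]
force: [-7.5, 4.4, 8.6]
finger_gap: 0.0006
```

```bash
python3 - <<'E'
from mv import *
where()
c=optics.get_calibration("wrist"); im=optics.snapshot("wrist")[:,:,::-1].copy(); cv2.imwrite("pics/w8.png",im)
E
```

```text
t 10.47 board [-0.0341  0.1048  0.059 ] ang 0.07 tilt [-0.0091  0.0033] F [-7.49  4.42  8.59] Fb [-8.61  1.26  8.59] gap 0.0006 j [ 0.42  0.72 -0.22  1.77  0.23  0.69 -0.31]
```

View pics/w8.png

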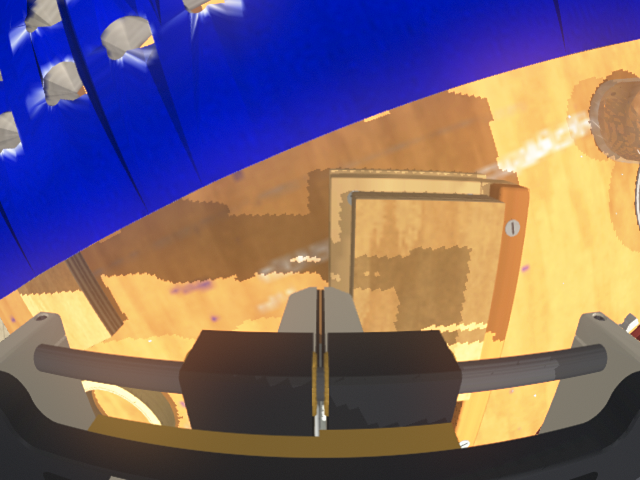

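{"op": "play_rows", "data": {
  "linear": [
    [-0.004, 0, 0],
    [-0.01, 0, 0],
    [-0.014, 0, -0.01],
    [-0.014, 0, -0.04],
    [-0.005, -0.04, -0.06],
    [0.01, -0.065, -0.06],
    [0.025, -0.085, -0.06],
    [0.035, -0.085, -0.06],
    [0.035, -0.085, -0.06]
  ],
  "twist": [
    [0, 0, 0],
    [0, 0, 0],
    [0, 0, 0],
    [0, 0, 0],
    [0, 0, 0],
    [0, 0, 0],
    [0, 0, 0],
    [0, 0, 0],
    [0, 0, 0]
  ],
  "claw": [1, 1, 1, 1, 1, 1, 1, 1, 1]
}}

```text
clock: 11.27
position: [0.6268, -0.1205, 0.1203]
tcp_rot: [-0.0, 0.981, -0.192, 0.003]
force: [-0.0, -0.3, -0.0]
finger_gap: 0.0007
```

```bash
python3 - <<'E'
from mv import *
where(); plan(.008,.188,.06)
c=optics.get_calibration("wrist"); im=optics.snapshot("wrist")[:,:,::-1].copy(); cv2.imwrite("pics/w9.png",im)
ct=optics.get_calibration("top"); t=optics.snapshot("top")[:,:,::-1].copy(); cv2.imwrite("pics/t9.png",t)
cs=optics.get_calibration("scene")
for h in (.06,.08,.1): print(h,w2b(B,[unp(ct,(205,62),h),unp(cs,(62,262),h)])[:,:2].round(3).tolist())
from ov import draw
o=draw(t,ct,proj,B,(175,115,360,265),4,depth=(.017,.017,0),blk=(.015,.103,0)); cv2.imwrite("pics/t9o.png",o)
E
```

```text
t 11.27 board [0.0081 0.191  0.1203] ang 0.12 tilt [ 0.0054 -0.0005] F [-0.01 -0.3  -0.04] Fb [ 0.1  -0.28 -0.04] gap 0.0007 j [ 0.29  0.7  -0.23  1.57  0.2   0.88 -0.4 ]
lin [-0.0005  0.0031  0.0603] twist [-0.0016 -0.0052  0.0022] deg 0.3
0.06 [[0.198, 0.222], [0.205, 0.207]]
0.08 [[0.19, 0.213], [0.167, 0.215]]
0.1 [[0.182, 0.204], [0.129, 0.224]]
```

View pics/t9o.png

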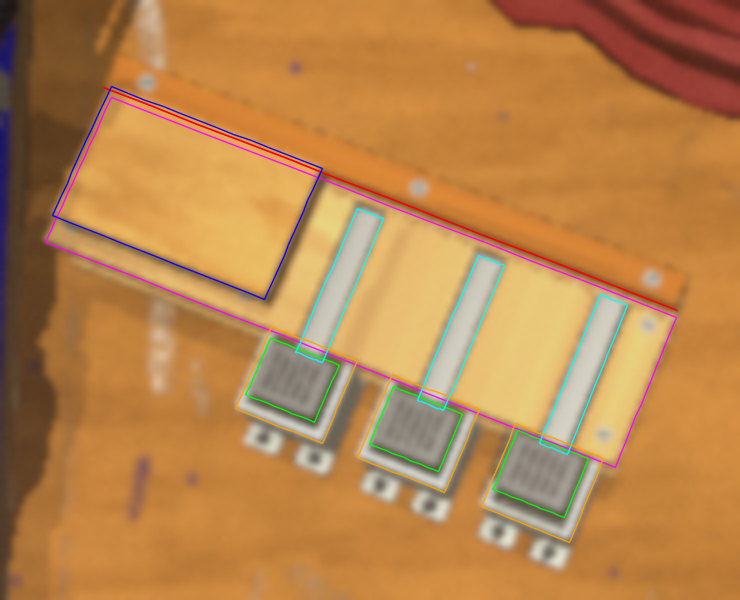

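View pics/w9.png

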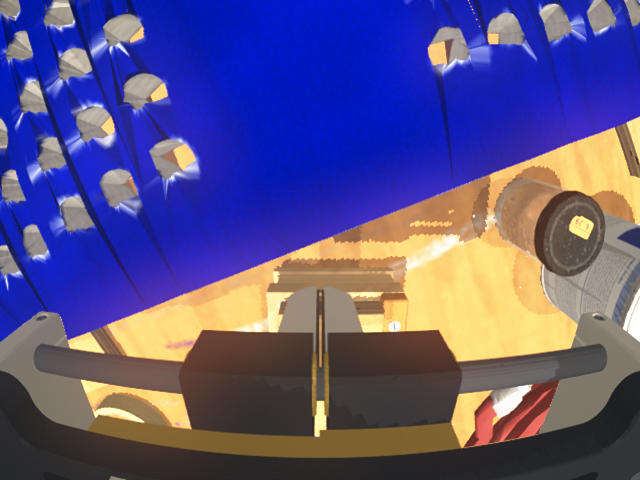

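{"op": "play_rows", "data": {
  "linear": [
    [0.002, 0, 0.02],
    [0.002, 0, 0.04],
    [0.002, 0, 0.055],
    [0.002, 0, 0.061],
    [0.002, 0.003, 0.061],
    [0.002, 0.008, 0.061],
    [0.002, 0.013, 0.061],
    [0.002, 0.018, 0.061],
    [0.002, 0.023, 0.061],
    [0.002, 0.026, 0.061]
  ],
  "twist": [
    [0, 0, 0],
    [0, 0, 0],
    [0, 0, 0],
    [0, 0, 0],
    [0, 0, 0],
    [0, 0, 0],
    [0, 0, 0],
    [0, 0, 0],
    [0, 0, 0],
    [0, 0, 0]
  ],
  "claw": [1, 1, 1, 1, 1, 1, 1, 1, 1, 1]
}}

```text
clock: 12.2
position: [0.616, -0.1469, 0.0591]
tcp_rot: [-0.0, 0.981, -0.193, 0.001]
force: [0.5, 1.1, 0.4]
finger_gap: 0.0006
```

```bash
python3 - <<'E'
from mv import *
where(); plan(.010,.0175,.06)
E
```

```text
t 12.2 board [0.0081 0.1625 0.0591] ang -0.04 tilt [ 0.0019 -0.0002] F [0.52 1.14 0.43] Fb [0.05 1.26 0.43] gap 0.0006 j [ 0.33  0.77 -0.22  1.63  0.22  0.76 -0.38]
lin [ 0.002  0.145 -0.001] twist [-0.0005 -0.0019 -0.0007] deg 0.1
```

{"op": "play_rows", "data": {
  "linear": [
    [0, 0.004, 0],
    [0, 0.009, 0],
    [0, 0.014, 0],
    [0, 0.019, 0],
    [0.001, 0.024, 0],
    [0.001, 0.029, 0],
    [0.001, 0.034, 0],
    [0.001, 0.039, 0],
    [0.001, 0.044, 0],
    [0.001, 0.049, 0]
  ],
  "twist": [
    [0, 0, 0],
    [0, 0, 0],
    [0, 0, 0],
    [0, 0, 0],
    [0, 0, 0],
    [0, 0, 0],
    [0, 0, 0],
    [0, 0, 0],
    [0, 0, 0],
    [0, 0, 0]
  ],
  "claw": [1, 1, 1, 1, 1, 1, 1, 1, 1, 1]
}}

```text
clock: 13.03
position: [0.5977, -0.1924, 0.058]
tcp_rot: [0.0, 0.981, -0.193, -0.0]
force: [-0.8, 0.8, -0.3]
finger_gap: 0.0007
```

```bash
python3 - <<'E'
from mv import *
where(); plan(.010,.0175,.06)
from ov import draw
c=optics.get_calibration("wrist"); im=optics.snapshot("wrist")[:,:,::-1].copy(); cv2.imwrite("pics/w10.png",im)
ct=optics.get_calibration("top"); t=optics.snapshot("top")[:,:,::-1].copy()
o=draw(t,ct,proj,B,(175,115,360,265),4,depth=(.017,.017,0)); cv2.imwrite("pics/t10o.png",o)
E
```

```text
t 13.03 board [0.0084 0.1135 0.058 ] ang 0.01 tilt [-0.0004 -0.0001] F [-0.83  0.77 -0.35] Fb [-1.05  0.4  -0.35] gap 0.0007 j [ 0.41  0.77 -0.23  1.65  0.23  0.75 -0.31]
lin [ 0.0016  0.096  -0.002 ] twist [0.0002 0.0003 0.0002] deg 0.0
```

View pics/t10o.png

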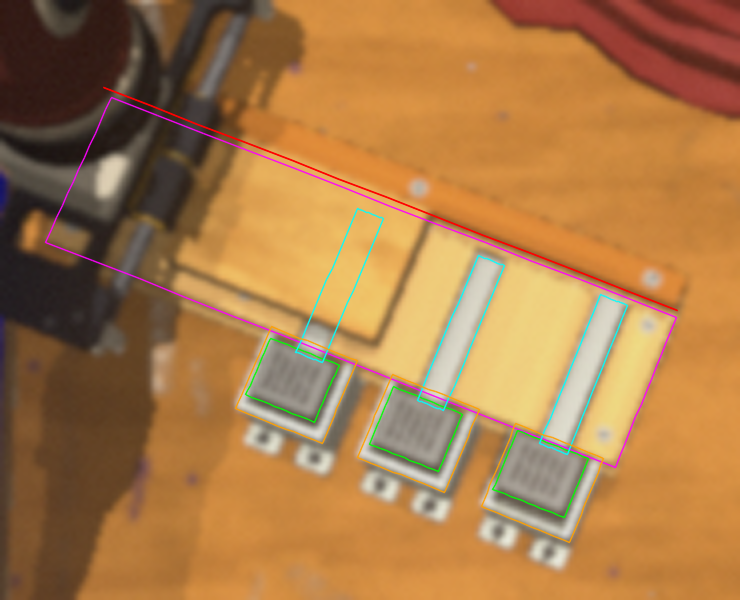

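{"op": "play_rows", "data": {
  "linear": [
    [0, 0.004, -0.0005],
    [0, 0.009, -0.001],
    [0, 0.014, -0.001],
    [0, 0.019, -0.0015],
    [0.001, 0.024, -0.0015],
    [0.001, 0.029, -0.002],
    [0.001, 0.034, -0.002],
    [0.001, 0.039, -0.002],
    [0.001, 0.044, -0.002],
    [0.001, 0.049, -0.002]
  ],
  "twist": [
    [0, 0, 0],
    [0, 0, 0],
    [0, 0, 0],
    [0, 0, 0],
    [0, 0, 0],
    [0, 0, 0],
    [0, 0, 0],
    [0, 0, 0],
    [0, 0, 0],
    [0, 0, 0]
  ],
  "claw": [1, 1, 1, 1, 1, 1, 1, 1, 1, 1]
}}

```text
clock: 13.97
position: [0.5803, -0.2379, 0.0602]
tcp_rot: [-0.0, 0.981, -0.193, 0.0]
force: [0.5, 1.2, -0.4]
finger_gap: 0.0004
```

{"op": "play_rows", "data": {
  "linear": [
    [0, 0.004, 0],
    [0, 0.008, 0],
    [0, 0.012, 0],
    [0, 0.016, 0],
    [0, 0.02, 0],
    [0, 0.024, 0],
    [0, 0.028, 0],
    [0, 0.031, 0],
    [0, 0.034, 0]
  ],
  "twist": [
    [0, 0, 0],
    [0, 0, 0],
    [0, 0, 0],
    [0, 0, 0],
    [0, 0, 0],
    [0, 0, 0],
    [0, 0, 0],
    [0, 0, 0],
    [0, 0, 0]
  ],
  "claw": [1, 1, 1, 1, 1, 1, 1, 1, 1]
}}

```text
clock: 14.72
position: [0.5675, -0.2693, 0.0602]
tcp_rot: [-0.0, 0.981, -0.193, 0.0]
force: [0.1, 1.4, 0.4]
finger_gap: 0.0005
```

```bash
python3 - <<'E'
from mv import *
where(); plan(.010,.0175,.06)
from ov import draw
c=optics.get_calibration("wrist"); im=optics.snapshot("wrist")[:,:,::-1].copy(); cv2.imwrite("pics/w11.png",im)
ct=optics.get_calibration("top"); t=optics.snapshot("top")[:,:,::-1].copy()
o=draw(t,ct,proj,B,(175,115,360,265),4,depth=(.017,.017,0),blk=(.015,-.045,0)); cv2.imwrite("pics/t11o.png",o)
E
```

```text
t 14.72 board [0.0095 0.0308 0.0602] ang 0.01 tilt [0.0002 0.    ] F [0.1  1.39 0.4 ] Fb [-0.43  1.32  0.4 ] gap 0.0005 j [ 0.55  0.77 -0.24  1.64  0.24  0.76 -0.19]
lin [0.0005 0.0133 0.0002] twist [-0.0001 -0.0001  0.0002] deg 0.0
```

View pics/t11o.png

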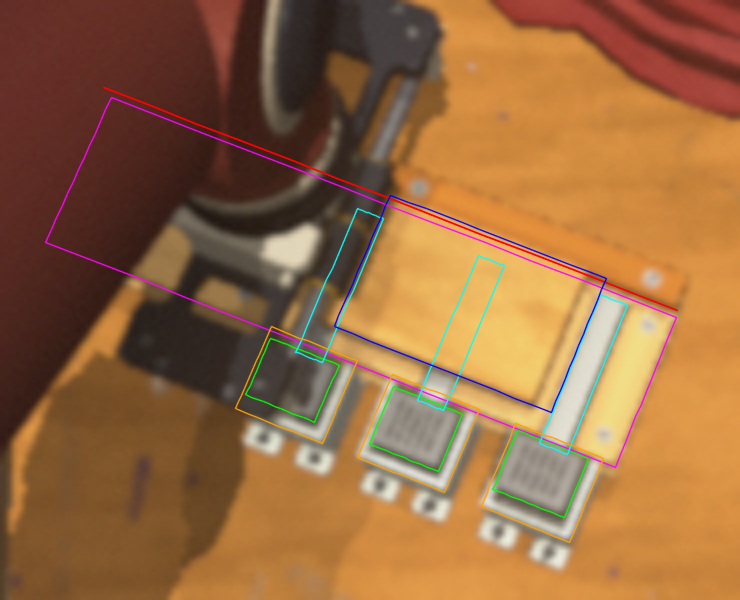

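View pics/w11.png

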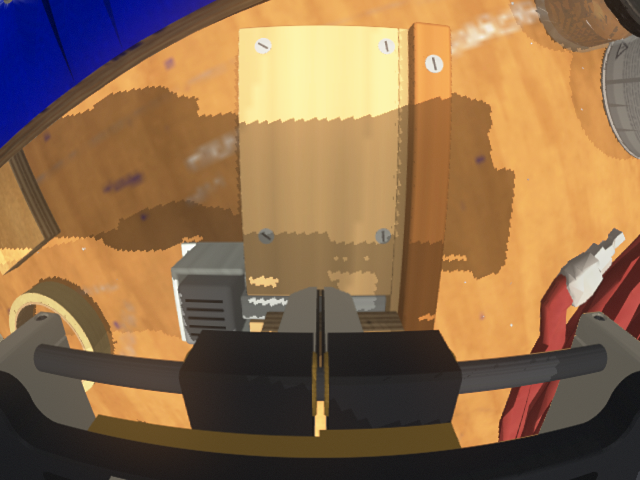

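{"op": "play_rows", "data": {
  "linear": [
    [0, 0.002, 0],
    [0, 0.0035, 0],
    [0, 0.005, 0],
    [0, 0.006, 0],
    [0, 0.007, 0],
    [0, 0.008, 0],
    [0, 0.008, 0]
  ],
  "twist": [
    [0, 0, 0],
    [0, 0, 0],
    [0, 0, 0],
    [0, 0, 0],
    [0, 0, 0],
    [0, 0, 0],
    [0, 0, 0]
  ],
  "claw": [1, 1, 1, 1, 1, 1, 1]
}}

```text
clock: 15.4
position: [0.5645, -0.2766, 0.0602]
tcp_rot: [0.0, 0.981, -0.193, 0.0]
force: [0.3, 0.0, -0.2]
finger_gap: 0.0
```

```bash
python3 - <<'E'
from mv import *
where()
E
```

```text
t 15.4 board [0.0095 0.0229 0.0602] ang 0.01 tilt [ 0.     -0.0001] F [ 0.3   0.03 -0.23] Fb [ 0.27  0.14 -0.23] gap 0.0 j [ 0.56  0.77 -0.24  1.64  0.24  0.76 -0.18]
```

{"op": "play_rows", "data": {
  "linear": [
    [0, 0.001, 0],
    [0, 0.002, 0],
    [0, 0.003, 0],
    [0, 0.003, 0]
  ],
  "twist": [
    [0, 0, 0],
    [0, 0, 0],
    [0, 0, 0],
    [0, 0, 0]
  ],
  "claw": [1, 1, 1, 1]
}}

```text
clock: 15.73
position: [0.5637, -0.2784, 0.0602]
tcp_rot: [-0.001, 0.981, -0.193, 0.0]
force: [0.7, 1.8, 0.0]
finger_gap: 0.0001
```

{"op": "play_rows", "data": {
  "linear": [
    [0, 0.001, 0],
    [0, 0.002, 0],
    [0, 0.002, 0]
  ],
  "twist": [
    [0, 0, 0],
    [0, 0, 0],
    [0, 0, 0]
  ],
  "claw": [1, 1, 1]
}}

```text
clock: 15.98
position: [0.5637, -0.2785, 0.0602]
tcp_rot: [-0.002, 0.981, -0.192, 0.0]
force: [2.1, 4.7, 0.1]
finger_gap: 0.0006
```

```bash
python3 - <<'E'
from mv import *
where()
E
```

```text
t 15.98 board [0.0095 0.0209 0.0602] ang 0.1 tilt [0.0014 0.0033] F [2.14 4.69 0.13] Fb [0.21 5.15 0.13] gap 0.0006 j [ 0.57  0.77 -0.24  1.64  0.24  0.76 -0.17]
```

{"op": "play_rows", "data": {
  "linear": [
    [0, -0.006, 0],
    [0, -0.014, 0],
    [0, -0.02, -0.01],
    [0, -0.04, -0.04],
    [-0.02, -0.08, -0.07],
    [-0.05, -0.11, -0.09],
    [-0.06, -0.13, -0.09],
    [-0.06, -0.13, -0.09],
    [-0.06, -0.13, -0.09],
    [-0.06, -0.13, -0.09]
  ],
  "twist": [
    [0, 0, 0],
    [0, 0, 0],
    [0, 0, 0],
    [0, 0, 0],
    [0, 0, 0],
    [0, 0, 0],
    [0, 0, 0],
    [0, 0, 0],
    [0, 0, 0],
    [0, 0, 0]
  ],
  "claw": [1, 1, 1, 1, 1, 1, 1, 1, 1, 1]
}}

```text
clock: 16.82
position: [0.5564, -0.1388, 0.1508]
tcp_rot: [0.001, 0.981, -0.193, 0.0]
force: [0.8, -0.7, -0.8]
finger_gap: 0.0005
```

```bash
python3 - <<'E'
from mv import *
where(); plan(-.053,.0225,.095)
from ov import draw
ct=optics.get_calibration("top"); t=optics.snapshot("top")[:,:,::-1].copy()
o=draw(t,ct,proj,B,(175,115,360,265),4,depth=(.017,.017,0),blk=(.015,-.045,0)); z=cv2.resize(t[115:265,175:360],None,fx=4,fy=4,interpolation=cv2.INTER_CUBIC)
cv2.imwrite("pics/t12o.png",o);cv2.imwrite("pics/t12z.png",z)
E
```

```text
t 16.82 board [-0.0502  0.1474  0.1508] ang 0.02 tilt [ 0.0005 -0.0019] F [ 0.79 -0.74 -0.76] Fb [ 1.01 -0.39 -0.76] gap 0.0005 j [ 0.37  0.58 -0.26  1.73  0.19  0.85 -0.36]
lin [-0.0029  0.1248  0.056 ] twist [ 0.0015 -0.0012  0.0003] deg 0.1
```

View pics/t12o.png

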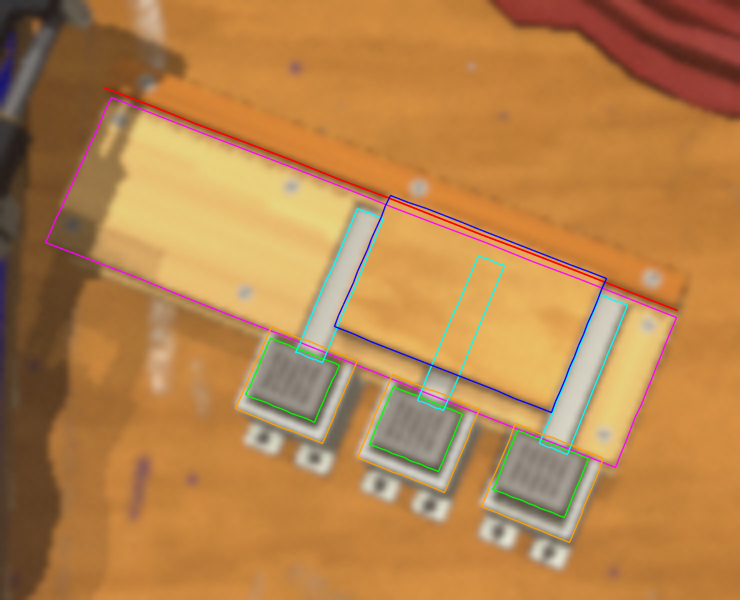

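View pics/t12z.png

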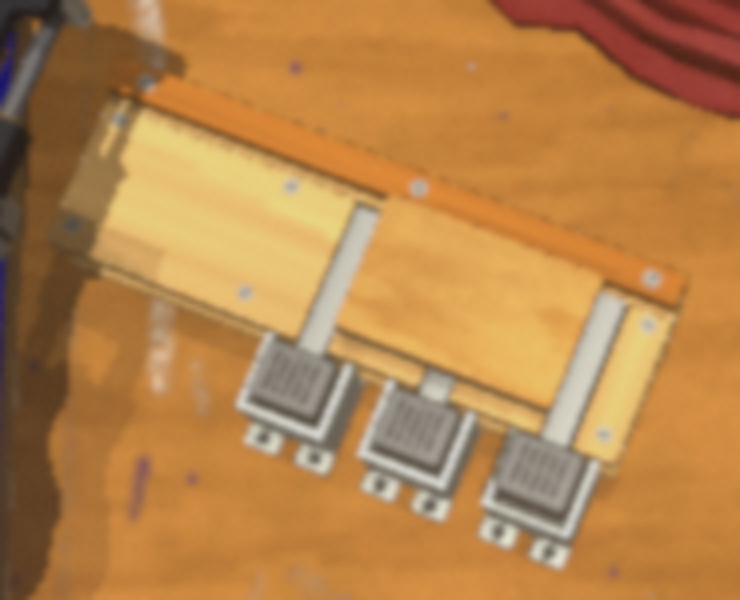

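{"op": "play_rows", "data": {
  "linear": [
    [-0.003, 0.03, 0.01],
    [-0.003, 0.06, 0.02],
    [-0.003, 0.09, 0.03],
    [-0.003, 0.115, 0.042],
    [-0.003, 0.125, 0.056],
    [-0.003, 0.125, 0.056],
    [-0.003, 0.125, 0.056],
    [-0.003, 0.125, 0.056]
  ],
  "twist": [
    [0, 0, 0],
    [0, 0, 0],
    [0, 0, 0],
    [0, 0, 0],
    [0, 0, 0],
    [0, 0, 0],
    [0, 0, 0],
    [0, 0, 0]
  ],
  "claw": [1, 1, 1, 1, 1, 1, 1, 1]
}}

```text
clock: 17.53
position: [0.5071, -0.2519, 0.0945]
tcp_rot: [-0.001, 0.981, -0.193, 0.0]
force: [0.7, 0.3, 0.1]
finger_gap: 0.0
```

```bash
python3 - <<'E'
from mv import *
where(); plan(-.053,.0225,.054)
E
```

```text
t 17.53 board [-0.0529  0.0241  0.0945] ang 0.05 tilt [0.0011 0.0008] F [0.74 0.28 0.12] Fb [0.58 0.54 0.12] gap 0.0 j [ 0.58  0.65 -0.25  1.8   0.23  0.72 -0.18]
lin [-0.0001  0.0016  0.0405] twist [-0.0012 -0.0007  0.0008] deg 0.1
```

{"op": "play_rows", "data": {
  "linear": [
    [0, 0, 0.012],
    [0, 0, 0.022],
    [0, 0, 0.028],
    [0, 0, 0.032],
    [0, 0, 0.035],
    [0, 0, 0.038],
    [0, 0, 0.04],
    [0, 0, 0.041],
    [0, 0, 0.0415],
    [0, 0, 0.0415]
  ],
  "twist": [
    [0, 0, 0],
    [0, 0, 0],
    [0, 0, 0],
    [0, 0, 0],
    [0, 0, 0],
    [0, 0, 0],
    [0, 0, 0],
    [0, 0, 0],
    [0, 0, 0],
    [0, 0, 0]
  ],
  "claw": [1, 1, 1, 1, 1, 1, 1, 1, 1, 1]
}}

```text
clock: 18.37
position: [0.5065, -0.2514, 0.0544]
tcp_rot: [-0.0, 0.981, -0.192, -0.0]
force: [-2.8, 2.8, 10.7]
finger_gap: 0.0007
```

Firm, with 10.7 N. I'll lift slowly so the stop rises, then back away.

{"op": "play_rows", "data": {
  "linear": [
    [0, 0, -0.005],
    [0, 0, -0.011],
    [0, 0, -0.017],
    [0, 0, -0.023],
    [0, 0, -0.032],
    [0, -0.01, -0.05],
    [0, -0.05, -0.08],
    [-0.02, -0.09, -0.1],
    [-0.02, -0.12, -0.11],
    [-0.02, -0.14, -0.11]
  ],
  "twist": [
    [0, 0, 0],
    [0, 0, 0],
    [0, 0, 0],
    [0, 0, 0],
    [0, 0, 0],
    [0, 0, 0],
    [0, 0, 0],
    [0, 0, 0],
    [0, 0, 0],
    [0, 0, 0]
  ],
  "claw": [1, 1, 1, 1, 1, 1, 1, 1, 1, 1]
}}

```text
clock: 19.2
position: [0.5431, -0.1107, 0.1665]
tcp_rot: [-0.001, 0.982, -0.191, 0.003]
force: [0.1, 1.2, 0.5]
finger_gap: 0.0008
```

{"op": "play_rows", "data": {
  "linear": [
    [0, 0, 0],
    [0, 0, 0],
    [0, 0, 0]
  ],
  "twist": [
    [0, 0, 0],
    [0, 0, 0],
    [0, 0, 0]
  ],
  "claw": [1, 1, 1]
}}

```text
clock: 19.45
position: [0.5401, -0.1169, 0.1625]
tcp_rot: [0.001, 0.981, -0.193, -0.0]
force: [-0.1, -0.9, -0.1]
finger_gap: 0.0005
```

```bash
python3 - <<'E'
from mv import *
where()
from ov import draw
ct=optics.get_calibration("top"); t=optics.snapshot("top")[:,:,::-1].copy(); cs=optics.get_calibration("scene"); s=optics.snapshot("scene")[:,:,::-1].copy()
o=draw(t,ct,proj,B,(175,115,360,265),4,depth=(0,.017,0),blk=(.015,-.045,0))
cv2.imwrite("pics/t13o.png",o);cv2.imwrite("pics/s13z.png",cv2.resize(s[225:355,115:345],None,fx=3.4,fy=3.4,interpolation=cv2.INTER_CUBIC))
E
```

```text
t 19.45 board [-0.0735  0.1615  0.1625] ang -0.06 tilt [-0.0011 -0.0014] F [-0.09 -0.85 -0.08] Fb [ 0.24 -0.82 -0.08] gap 0.0005 j [ 0.35  0.54 -0.27  1.77  0.18  0.85 -0.39]
```

View pics/t13o.png

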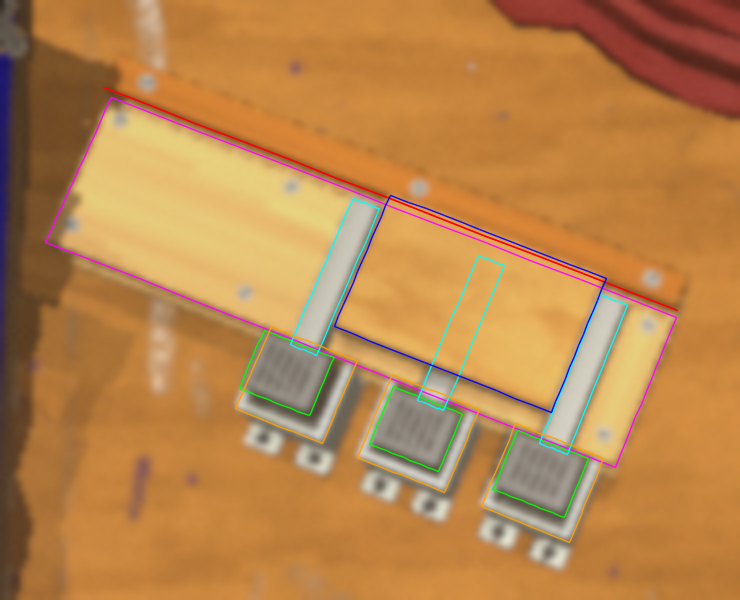

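View pics/s13z.png

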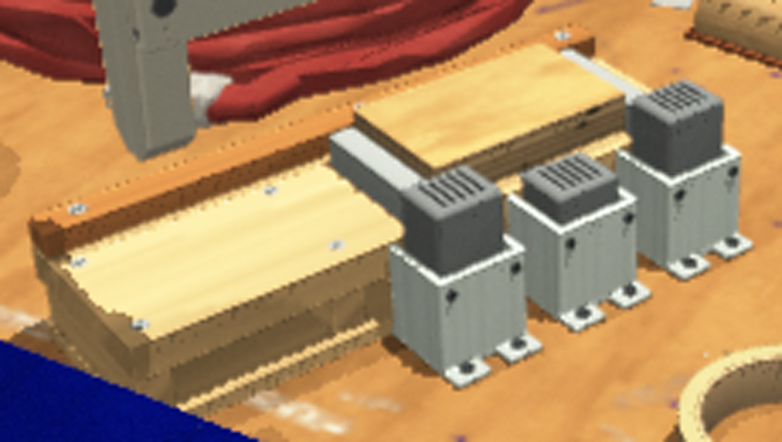

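The block lies flat against the fence. The entry and end stops are up, the middle stop is down, and the arm is clear of everything. I'll hand the job in.

```bash
python3 -c "
from rig import ctrl
print(ctrl.sign_off())"
```

```text
the job is handed in; nothing more can be done
None
```

The block is trapped flat against the fence between the raised entry and end stops, and I handed the job in at about 19.5 s of the 72 s allowed.

**What I did:** I pressed the entry stop down, then the middle stop (stop_b), then released the end stop (stop_c) so it came up. I pushed the block against the fence, slid it along the bed without lifting it until it met the end stop, and pressed the entry stop again so it rose behind the block.

**Forces:** The measured forces stayed low. Pad presses were about 9–13 N. The push against the fence was about 9 N sideways, with about 9 N upward on the tool that I put down to friction. The final push against the end stop was about 5 N.

**Last checks:** In the final top view the block's outline matches the target position (board x 0.015, y -0.045) to within about 1 mm. The scene view shows the entry and end pads up, the middle pad down and the block lying flat. The gripper was well clear and touching nothing, and I saw no other object on the bench moved.

**Disagreements:** My first estimate of the board position was about 1–2 mm off along the fence compared with the wrist camera. I shifted it by 1 mm, and the later top views agreed with that. No check failed.

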